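Snap the locking flaps of a storage box shut

TASK

Close the clear storage box of spare scenery pieces: its lid is already on, but the four locking flaps round the lid's rim still stand out. Fold each flap down with the fingertips and press it in against the side of the box until it clicks shut, on all four sides. Only press: the box stays standing where it is, neither picked up nor shoved away, and the small things beside it stay where they are.

Things in the scene. Friction and masses are not known exactly. Their poses are not given: they have to be found in the camera images.
- box: Storage box, clear tub with off-white lid rim, 120 mm (own x) by 150 mm (own y) over the lid, 60 mm high, about 1.2 kg, standing loose on rubber feet, turned up to 40 degrees. Origin: centre of its underside, z up. The tub's sides lie 7 mm inside the lid's edge. An off-white locking flap hangs on each lid edge: front at own -x, back +x, left +y, right -y
- flap_front (a joint): Hinge of the front flap, rad: 0 = standing out, 10 degrees below level; 1.40 = shut, vertical against the box (end stop). Starts at 0 to 0.35 and stays where it is left up to about 1.05; there the hook rib inside it meets a springy catch tab on the tub, which resists (about 5 N at the flap's edge) until about 1.26, then snaps it shut and holds it
- flap_left (a joint): Hinge of the left flap (own +y side), as flap_front
- flap_back (a joint): Hinge of the back flap (own +x side), as flap_front
- flap_right (a joint): Hinge of the right flap (own -y side), as flap_front
- flap_front_hinge (a point): Point on the box: middle of the front flap's hinge line, 61 mm from the box's axis at own -x, 57.5 mm above the table; the line runs along own y. The flap is an off-white plate 100 mm along the hinge, 26 mm from hinge to free edge, 2.6 mm thick with a 5 mm lip at that edge; shut, its inner face lies in the vertical plane through the hinge line
- flap_left_hinge (a point): Same for the left flap: 76 mm from the centre at own +y, 57.5 mm up, hinge line along own x; this flap is 72 mm long, otherwise the same
- flap_back_hinge (a point): Same for the back flap (100 mm long): 61 mm from the centre at own +x, 57.5 mm up, hinge line along own y
- flap_right_hinge (a point): Same for the right flap (72 mm long): 76 mm from the centre at own -y, 57.5 mm up, hinge line along own x
- flap_front_edge (a point): Middle of the free edge of the front flap, moves with it, 26 mm from the hinge line; pressing near this edge needs the least force
- flap_left_edge (a point): Middle of the free edge of the left flap
- flap_back_edge (a point): Middle of the free edge of the back flap
- flap_right_edge (a point): Middle of the free edge of the right flap
- glue: Small white glue bottle with an orange cap, 30 mm across, 74 mm tall, standing loose near a corner of the box; bystander. Origin at the centre of its underside
- barrel_a: Model wooden barrel standing on end, 27 mm across, 34 mm tall, loose, near a corner of the box; bystander. Origin at the centre of its underside
- barrel_b: Model wooden barrel lying on its side, 26x37x26 mm, loose, near a corner of the box; bystander. Origin at its underside
- bench_a: Tiny plaster-coloured model bench, 14x33x12 mm, loose, near a corner of the box; bystander. Origin at its underside

How it is judged:
By the outcome, as a careful person would: the job done as asked, in the order asked, and still so for the second after the job is handed in, with the robot touching nothing.
It also fails if it takes over 54 s, if anything falls off the work surface, if the arm or the gripper's body presses on something with over 40 N, if the wrist force passes 120 N, or if a joint passes its speed limit or range.

ROBOT

A 6-joint arm with a two-finger parallel gripper is mounted at the origin on a cart in front of the work surface, level with it; the furniture and walls round the work are solid. World frame = base frame: x ahead of the robot, y to its left, z up, the work surface at z = 0. Lengths are in m, angles in rad, forces in N, time in s.
With the tool pointing down it reaches from about 0.375 to 0.925 m from the base axis. Payload 5.7 kg.
Tool frame: the origin (TCP) lies midway between the tips of the shut fingers; the grasp point (between the pads) lies 19 mm behind it; z points along the fingers, y is the line along which they close (so a half turn about z gives the same grasp; the last joint's range is limited). The gripper opens to 88 mm and grips with 3 to 60 N. Pads are 20 mm wide; open, the fingers measure 115 mm over their backs; the gripper's body (75 mm by 178 mm) begins 61 mm behind the grasp point.
Start: joints at [-1.429, 0.359, 1.51, -0, 1.272, -0.115], TCP at [0.152, -0.58, 0.223] pointing down, gripper open.
Joint ranges: [-2.97, 2.97], [-1.01, 2.36], [0.21, 2.38], [-0.96, 4.11], [0.2, 2.71], [-2.98, 2.98]. Speed limits (rad/s): [2.39, 2.39, 3.14, 3.14, 3.14, 3.14].

INTERFACE

Orientations are given as a unit quaternion [x, y, z, w].
In Python, from bench import move_ptp, servo_line, goto_joints, move_gripper, sleep, inverse_kinematics, capture, PlanningError, close_job, spot_in, silhouettes, current_clock, current_joint_pos, current_qvel, current_joint_torque, current_position, current_orientation, current_force, current_torque, current_finger_gap, current_grip_force gives the robot as it stands. Calls block until the motion is done:
- move_ptp(position, orientation): joint-space move of the TCP to a pose.
- servo_line(position, orientation=None, rate=0.15, contact_N=None): straight line of the TCP; orientation=None keeps the orientation; rate is the mean speed in m/s. With contact_N (N) it stops when the force on the tool has changed by that much, and returns True; else False.
- goto_joints(angles): joint-space move.
- move_gripper(opening): finger opening in m; the grip force is fixed at half the most; returns when the fingers have stopped.
- sleep(seconds).
- inverse_kinematics(position, orientation): joint angles nearest the present ones, or None.
- capture(name): name is "scene" or "top" or "wrist"; returns a dict with "image" (420x560x3 uint8, blue, green, red), "range_z" (420x560 float32, m along the optical axis (not along the pixel's ray), 0 where there is no reading), "intrinsics" (3x3 intrinsics, pixels), "R" (3x3) and "t" (3): a world point X has camera coordinates R X + t. Camera axes: x right, y down, z forward; pixel columns grow to the right and rows downward; lengths in m; the calibration is good to about 2 mm. A picture is of the moment at which its call begins.
A pose or a line that the arm cannot do raises PlanningError and nothing moves.
- close_job(): hands the job in; it is judged then, once.
Trained networks look in the newest picture that a camera, given by its name, has taken for a name from the list of things; names that differ only in an ending like _2 or _b are one class to them, and where a whole thing is asked for, a point or a joint stands for the part that bears it (a point fixed in the world has none). Each returns a list of dicts, best first, with "conf" (0 to 1); they miss things now and then, are a little off and sometimes report something else, mostly with a low value. They report only what shows in the picture. A call takes as long as a camera call.
- spot_in(camera, query): "xy" ([column, row] in pixels, amid what is visible of it).
- silhouettes(camera, query): "region" (420x560 bool, what is visible of it) and "xy" ([column, row] in pixels, amid what is visible of it).
Readings, each from a call of its own:
- current_clock(): time.
- current_joint_pos(): joint angles.
- current_qvel(): joint speeds.
- current_joint_torque(): joint torques, N m.
- current_position(): TCP position.
- current_orientation(): TCP orientation.
- current_force(): force on the tool from outside, world axes, zero at the start.
- current_torque(): the same for the moment, N m.
- current_finger_gap(): finger opening in m.
- current_grip_force(): force on a finger pad.
Only numpy, scipy, OpenCV 4.12 (cv2) and the standard library are available. Lean on these libraries where they do the work, as an engineer would, in place of code of your own. Each camera call takes 0.05 s, during which the arm holds its last target. There are 200 camera calls.

## Working session

There is one attempt and no reset: what is moved stays moved. The work goes in short steps, each a Python script; the robot and the scene stay as the last script left them, time stands still between calls to the robot, and variables do not carry over. Pictures are saved under pics/ and viewed, at most 10 in all, crops included, and the job is handed in when it is done.

```bash
mkdir -p pics
cat > h.py <<'E'
import numpy as np, cv2
from bench import *
def world(c,uv,z=None):
    K,R,t=c["intrinsics"],c["R"],c["t"]
    uv=np.atleast_2d(uv).astype(float)
    d=np.c_[(uv-[K[0,2],K[1,2]])/[K[0,0],K[1,1]],np.ones(len(uv))]
    if z is None:
        D=c["range_z"][uv[:,1].astype(int),uv[:,0].astype(int)]
        return (d*D[:,None]-t)@R
    o=-R.T@t; w=d@R
    return o+w*((z-o[2])/w[:,2])[:,None]
E
python3 - <<'E'
from h import *
for n in("top","scene"):
    c=capture(n); cv2.imwrite(f"pics/{n}1.png",c["image"])
    print(n,-c["R"].T@c["t"])
    for q in("box","glue","barrel_a","bench_a"):
        for r in silhouettes(n,q)[:3]:
            m=r["region"]; v,u=np.nonzero(m); P=world(c,np.c_[u,v]); P=P[c["range_z"][v,u]>0]
            print(q,round(r["conf"],2),r["xy"],m.sum(),np.median(P,0).round(3),P[:,2].max().round(3))
print(current_clock())
E
```

```text
top [0.51435548 0.02959283 0.91208268]
box 0.82 [276.3, 244.6] 6222 [0.534 0.035 0.056] 0.063
glue 0.6 [193.3, 289.2] 199 [0.448 0.206 0.051] 0.077
barrel_a 0.72 [274.2, 244.6] 6218 [0.535 0.035 0.056] 0.063
barrel_a 0.62 [355.6, 207.2] 143 [ 0.616 -0.136  0.029] 0.036
barrel_a 0.59 [329.0, 310.4] 210 [ 0.39  -0.075  0.021] 0.027
bench_a 0.67 [219.0, 181.0] 107 [0.679 0.163 0.005] 0.012
scene [ 0.0955123  -0.543627    0.56770636]
box 0.85 [246.3, 208.0] 4869 [0.523 0.017 0.057] 0.064
glue 0.68 [163.5, 191.5] 415 [0.44  0.204 0.039] 0.076
barrel_a 0.72 [338.7, 238.2] 285 [ 0.61  -0.143  0.025] 0.036
barrel_a 0.69 [222.4, 281.7] 297 [ 0.385 -0.084  0.022] 0.028
bench_a 0.65 [256.7, 173.7] 67 [0.675 0.165 0.007] 0.015
0.5
```

View pics/top1.png

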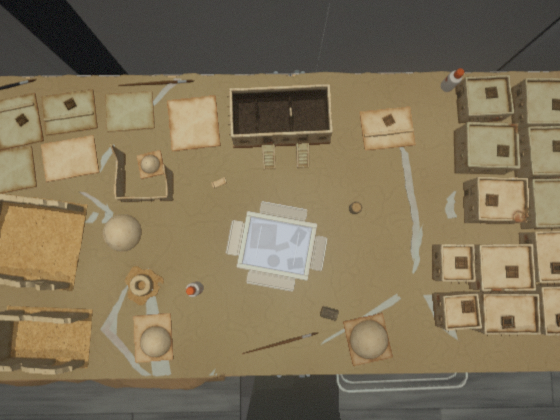

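View pics/scene1.png

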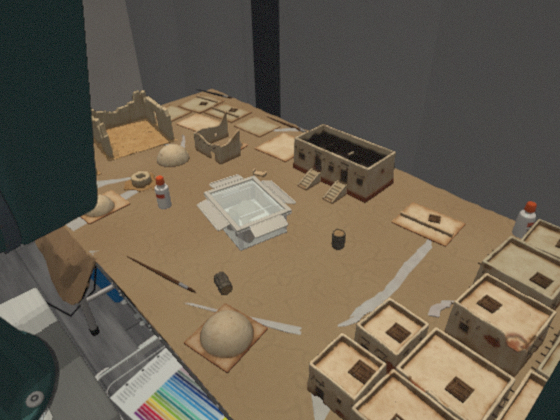

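The top view shows the box lid at about (277,246), with corners near (247,212), (316,221), (306,279) and (238,270). That puts its yaw at roughly -8°. All four flaps stand out, and the bystanders are well clear of the flap middles. Next I'll move over the box for a wrist picture.

```bash
cat >> h.py <<'E'
from scipy.spatial.transform import Rotation as Ro
def down(psi): return (Ro.from_euler('z',psi)*Ro.from_euler('x',np.pi)).as_quat()
E
python3 - <<'E'
from h import *
c=capture("top")
P=world(c,[(247,212),(316,221),(306,279),(238,270)],0.06); print(P.round(3),P.mean(0))
o=P.mean(0)
print(current_orientation(), Ro.from_quat(current_orientation()).as_matrix().round(2))
move_gripper(0.0)
for psi in (-0.13,-0.13+np.pi,-0.13+np.pi/2,-0.13-np.pi/2):
    q=inverse_kinematics([o[0],o[1],0.3],down(psi)); print(psi,None if q is None else np.round(q,2))
qs=[(p,inverse_kinematics([o[0],o[1],0.3],down(p))) for p in (-0.13,-0.13+np.pi)]
qs=[(abs(q[5]),p) for p,q in qs if q is not None]
move_ptp([o[0]-0.03,o[1],0.30],down(min(qs)[1]))
c=capture("wrist"); cv2.imwrite("pics/w1.png",c["image"]); np.savez("w1.npz",**c)
print(-c["R"].T@c["t"],c["R"],c["intrinsics"],current_clock())
r=silhouettes("wrist","box"); print([(a["conf"],a["xy"]) for a in r])
E
```

```text
[[ 0.605  0.097  0.06 ]
 [ 0.584 -0.047  0.06 ]
 [ 0.464 -0.024  0.06 ]
 [ 0.485  0.116  0.06 ]] [0.53446629 0.03512216 0.06      ]
[ 9.91767033e-01  1.28055254e-01  1.93610547e-07 -5.79754437e-05] [[ 0.97  0.25 -0.  ]
 [ 0.25 -0.97  0.  ]
 [ 0.   -0.   -1.  ]]
-0.13 [-0.06  0.2   1.54 -0.    1.4   1.64]
3.0115926535897932 [-0.06  0.2   1.54  0.    1.4  -1.5 ]
1.4407963267948967 [-0.06  0.2   1.54 -0.    1.4   0.07]
-1.7007963267948965 None
[0.42437826 0.04524592 0.46222992] [[ 1.31665501e-01  9.91294017e-01 -6.05875421e-04]
 [ 9.47370506e-01 -1.25651532e-01  2.94450023e-01]
 [ 2.91810417e-01 -3.93428982e-02 -9.55666687e-01]] [[294.37357034   0.         276.89592366]
 [  0.         294.37357034 203.56485978]
 [  0.           0.           1.        ]] 4.4667
[(0.65, [280.1, 190.1])]
```

View pics/w1.png

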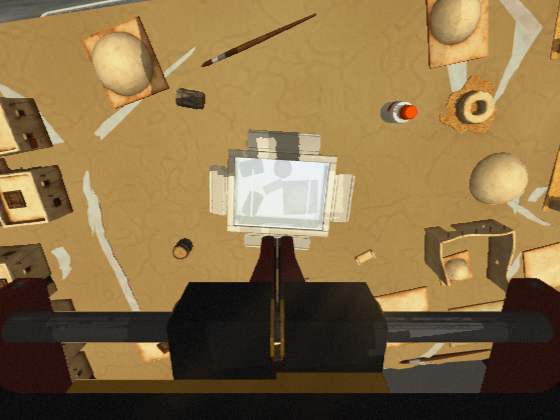

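The wrist view shows the lid rim from about (230,150) to (338,233), with flaps on all four sides and the shut fingers below. Next I'll fit the rim from depth.

Run:
```python
from h import *
def fit(c,n):
    H,W=c["range_z"].shape; v,u=np.mgrid[:H,:W]; P=world(c,np.c_[u.ravel(),v.ravel()])
    near=(abs(P[:,0]-.534)<.12)&(abs(P[:,1]-.035)<.13)&(c["range_z"].ravel()>0)
    Q=P[near]; print(n,np.histogram(Q[:,2],bins=np.arange(-.004,.074,.003))[0])
    for z0 in(.0565,.058,.0595):
        S=Q[(Q[:,2]>z0)&(Q[:,2]<.067)]
        if n=="w": S=S[S[:,0]<.60]
        (cx,cy),wh,a=cv2.minAreaRect((S[:,:2]*1000).astype(np.float32)); print(z0,len(S),cx,cy,wh,a)
    hm=np.zeros((300,300),np.uint8)
    for p in Q:
        i,j=((p[0]-.384)*1000),((p[1]+.115)*1000); cv2.circle(hm,(int(j),int(i)),1,int(np.clip(p[2]*3500,0,255)),-1)
    return hm
w=dict(np.load("w1.npz")); a=fit(w,"w"); b=fit(capture("top"),"t")
cv2.imwrite("pics/hm.png",cv2.applyColorMap(np.hstack([a,b]),cv2.COLORMAP_JET))
img=w["image"][100:270,180:380]; cv2.imwrite("pics/crop.png",cv2.resize(img,None,fx=3.5,fy=3.5,interpolation=cv2.INTER_CUBIC))
```

```text
w [  93 9267 1322    0    0    0    0    0    0    0    0    0    0    0
    0    0    0    3  344 1544 7710 2848   14    0    0]
0.0565 9036 529.2276611328125 42.1259765625 (191.78515625, 161.2640380859375) 79.21379852294922
0.058 4353 526.852783203125 44.20109939575195 (187.89332580566406, 154.62017822265625) 80.52279663085938
0.0595 2162 531.6994018554688 38.071571350097656 (169.82261657714844, 139.19944763183594) 78.40631866455078
t [148 214  23   0   0   0   0   0   0   0   0   0   0   0   0   0   0   0
   0   0   0   0   0   0   0]
0.0565 0 0.0 0.0 (0.0, 0.0) 0.0
0.058 0 0.0 0.0 (0.0, 0.0) 0.0
0.0595 0 0.0 0.0 (0.0, 0.0) 0.0
```

View pics/crop.png

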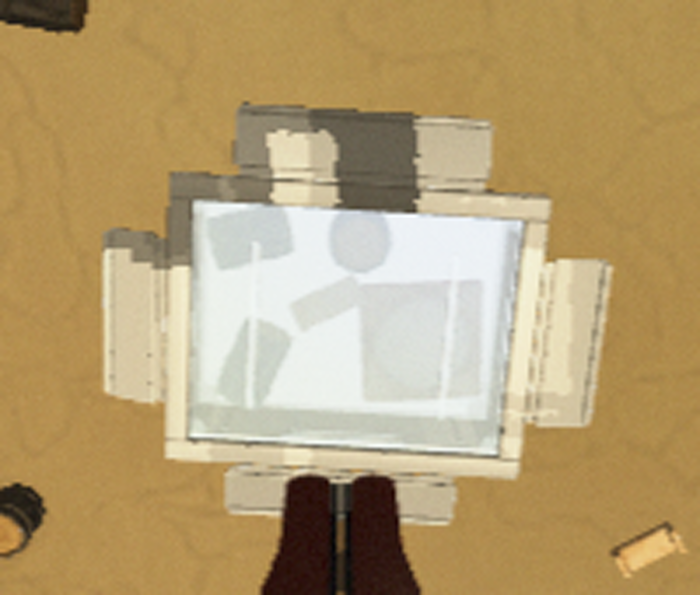

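View pics/hm.png

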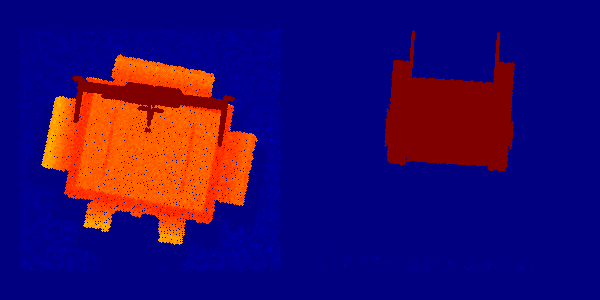

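The crop shows the lid corners at (170,173), (549,196), (519,477) and (165,460) in crop pixels. All four flaps are out. Next I'll fit the pose from these corners and cross-check it against the top-view value.

Run:
```python
from h import *
from scipy.optimize import least_squares
w=dict(np.load("w1.npz"))
cr=np.array([(170,173),(549,196),(519,477),(165,460)])/3.5+[180,100]
P=world(w,cr,.06); print(P.round(4))
L=np.array([(-60,-75),(-60,75),(60,75),(60,-75)])/1000
def T(p): c,s=np.cos(p[2]),np.sin(p[2]); return L@np.array([[c,s],[-s,c]])+p[:2]
s=least_squares(lambda p:(T(p)-P[:,:2]).ravel(),[.534,.035,-.13]); print("wrist corners",s.x.round(4),(s.fun*1000).round(1))
# depth-based refine: rectangle edges from points above 0.0605 minus fingers
H,W=w["range_z"].shape; v,u=np.mgrid[:H,:W]; Q=world(w,np.c_[u.ravel(),v.ravel()]); Q=Q[w["range_z"].ravel()>0]
c,sn=np.cos(s.x[2]),np.sin(s.x[2]); l=(Q[:,:2]-s.x[:2])@np.array([[c,-sn],[sn,c]]); z=Q[:,2]
for ax,o,sg in((0,1,-1),(1,0,1),(1,0,-1),(0,1,1)):
    for lo,hi in(((-.03,.03),(.0,.0)),):
        b=abs(l[:,o])<(.03 if o==0 else .045)
        d=sg*l[:,ax]; print(ax,sg,[(k,round(float(np.median(z[b&(d>k/1000)&(d<(k+3)/1000)&(z<.08)]))*1000,1) if (b&(d>k/1000)&(d<(k+3)/1000)&(z<.08)).any() else 0) for k in range(50 if ax==0 else 65,105,3)])
```

```text
[[ 0.4626 -0.026   0.06  ]
 [ 0.4907  0.1186  0.06  ]
 [ 0.6074  0.0974  0.06  ]
 [ 0.5801 -0.0496  0.06  ]]
wrist corners [ 0.5352  0.0351 -0.1881] [-0.3 -1.3 -0.4  1.4  0.8  0.1  0.  -0.2]
0 -1 [(50, 60.2), (53, 60.3), (56, 60.2), (59, 59.2), (62, 58.7), (65, 59.0), (68, 58.7), (71, 57.8), (74, 56.9), (77, 56.3), (80, 55.8), (83, 55.7), (86, 2.2), (89, 1.0), (92, 1.0), (95, 1.0), (98, 0.9), (101, 1.2), (104, 1.0)]
1 1 [(65, 60.3), (68, 60.1), (71, 59.8), (74, 59.0), (77, 59.1), (80, 59.1), (83, 58.7), (86, 58.0), (89, 57.6), (92, 57.0), (95, 56.4), (98, 57.7), (101, 56.6), (104, 1.2)]
1 -1 [(65, 58.9), (68, 60.1), (71, 60.3), (74, 59.9), (77, 58.7), (80, 58.5), (83, 57.4), (86, 56.0), (89, 54.8), (92, 53.6), (95, 52.5), (98, 51.6), (101, 52.4), (104, 0.3)]
0 1 [(50, 59.7), (53, 60.3), (56, 60.4), (59, 59.3), (62, 58.4), (65, 58.3), (68, 57.0), (71, 56.0), (74, 54.7), (77, 53.2), (80, 52.0), (83, 52.2), (86, 52.2), (89, 0), (92, 0), (95, 0), (98, 0), (101, 0), (104, 0)]
```

```bash
cat >> h.py <<'E'
B=np.array([.5352,.0351]); YAW=-.1881; HW=.010
S={'front':(-1,0,.061),'back':(1,0,.061),'left':(0,1,.076),'right':(0,-1,.076)}
def press(side,dend=.0015,cn=9,fold=True):
    a,b,r=S[side]; c,s=np.cos(YAW),np.sin(YAW); n=np.array([c*a-s*b,s*a+c*b])
    q=down(YAW+(np.pi if a else np.pi/2))
    pt=lambda d,h:np.r_[B+n*(r+d+HW),.0575-h]
    move_ptp(pt(.014 if fold else .035,-.03),q)
    if fold:
        print("fold hit",servo_line(pt(.014,.020),rate=.07,contact_N=25),current_force().round(1))
        servo_line(pt(.030,.012),rate=.1)
    servo_line(pt(.030,.032),rate=.1); f0=current_force()
    servo_line(pt(.016,.032),rate=.05)
    hit=servo_line(pt(dend,.032),rate=.02,contact_N=cn)
    d=(current_position()[:2]-B)@n-r-HW
    print(side,"hit",hit,"d",round(d*1000,1),"dF",((current_force()-f0)[:2]@n).round(1),current_force().round(1))
    servo_line(pt(.030,.032),rate=.1); servo_line(pt(.030,-.03),rate=.15)
    print(current_clock())
E
python3 - <<'E'
from h import *
press('back')
c=capture("scene"); cv2.imwrite("pics/s2.png",cv2.resize(c["image"][140:280,150:350],None,fx=3.5,fy=3.5,interpolation=cv2.INTER_CUBIC))
c=capture("top"); cv2.imwrite("t2.png",c["image"])
E
```

```text
fold hit False [ 0.6  0.3 -0.6]
back hit True d 5.7 dF 1.3 [ 1.3 -0.6  1.8]
9.1333
```

View pics/s2.png

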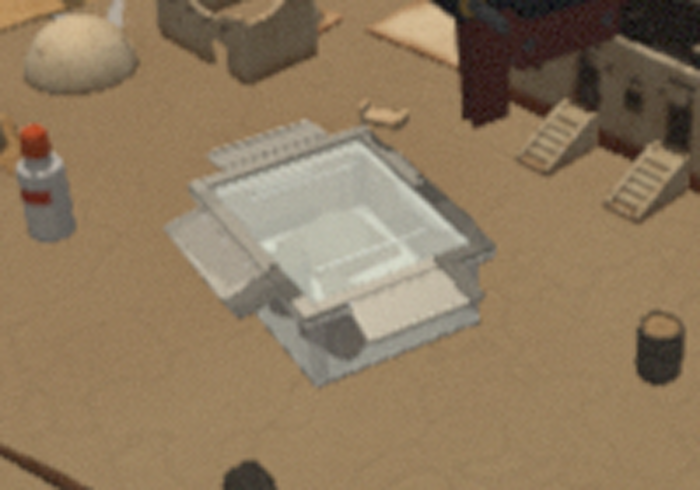

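The back flap no longer sticks out in the scene crop. I'll probe it gently to tell a latched flap (contact at about 5 mm) from a sprung-back one (about 13 mm).

```bash
cat >> h.py <<'E'
def probe(side,cn=3):
    a,b,r=S[side]; c,s=np.cos(YAW),np.sin(YAW); n=np.array([c*a-s*b,s*a+c*b])
    pt=lambda d,h:np.r_[B+n*(r+d+HW),.0575-h]
    servo_line(pt(.030,.026),rate=.15)
    hit=servo_line(pt(.003,.026),rate=.03,contact_N=cn)
    print("probe",side,hit,"d",round(((current_position()[:2]-B)@n-r-HW)*1000,1),current_force().round(1))
    servo_line(pt(.030,.026),rate=.15); servo_line(pt(.030,-.03),rate=.15); print(current_clock())
E
python3 - <<'E'
from h import *
probe('back')
E
```

```text
probe back True d 5.7 [ 2.3 -0.7  0.2]
11.375
```

Run:
```python
from h import *
press('left'); probe('left')
press('front'); probe('front')
```

```text
fold hit False [-0.2  1.1  0.8]
left hit True d 5.0 dF 2.0 [-0.2  2.4  1.6]
16.475
probe left True d 4.9 [0.1 2.9 1.8]
18.6417
fold hit False [-0.4 -0.3 -0.2]
front hit True d 6.2 dF 0.5 [-0.2  0.1 -0. ]
23.7583
probe front True d 6.1 [-0.1 -0.2  0.5]
25.8833
```

Run:
```python
from h import *
press('right'); probe('right')
move_ptp([B[0]-.03,B[1],.30],down(YAW+np.pi))
c=capture("wrist"); np.savez("w2.npz",**c)
a=cv2.resize(c["image"][90:270,170:390],None,fx=3,fy=3,interpolation=cv2.INTER_CUBIC); cv2.imwrite("pics/w2.png",a)
w=c; H,W=w["range_z"].shape; v,u=np.mgrid[:H,:W]; Q=world(w,np.c_[u.ravel(),v.ravel()]); Q=Q[w["range_z"].ravel()>0]
cc,sn=np.cos(YAW),np.sin(YAW); l=(Q[:,:2]-B)@np.array([[cc,-sn],[sn,cc]]); z=Q[:,2]
for ax,sg in((0,-1),(1,1),(1,-1),(0,1)):
    b=(abs(l[:,1-ax])<.04)&(z<.08); d=sg*l[:,ax]
    print(ax,sg,[(k,round(float(np.median(z[m]))*1000) if (m:=b&(d>k/1000)&(d<(k+2)/1000)).any() else None) for k in range(54 if ax==0 else 69,92,2)])
print(current_clock())
```

```text
fold hit False [-0.2 -0.2  0.1]
right hit True d 6.2 dF 2.4 [-0.2 -2.6  1.5]
30.5917
probe right True d 6.2 [-1.1 -2.5  1.4]
32.7083
0 -1 [(54, 60), (56, 60), (58, 60), (60, 58), (62, 47), (64, 2), (66, 1), (68, 1), (70, 1), (72, 1), (74, 1), (76, 1), (78, 1), (80, 1), (82, 1), (84, 1), (86, 1), (88, 1), (90, 1)]
1 1 [(69, 60), (71, 60), (73, 59), (75, 58), (77, 54), (79, None), (81, None), (83, None), (85, 2), (87, 1), (89, 1), (91, 1)]
1 -1 [(69, 60), (71, 60), (73, 60), (75, 59), (77, 57), (79, 54), (81, None), (83, None), (85, 1), (87, 1), (89, 1), (91, 1)]
0 1 [(54, 60), (56, 60), (58, 60), (60, 58), (62, 57), (64, None), (66, None), (68, None), (70, None), (72, None), (74, None), (76, None), (78, None), (80, None), (82, None), (84, None), (86, 1), (88, 1), (90, 1)]
33.9833
```

View pics/w2.png

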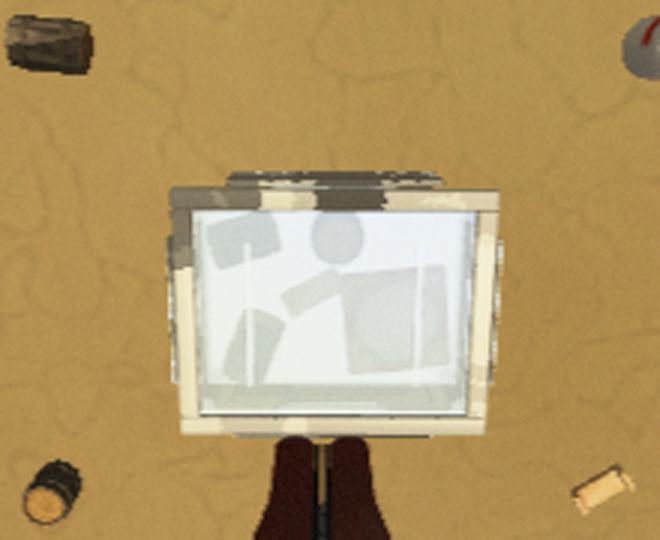

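The wrist view shows all four flaps lying flat against the sides. The front one, at crop (335,178), is seen as a near-vertical face within 3 mm of the hinge plane. The box hasn't shifted and the bystanders are in place, so I'm handing in.

```bash
python3 -c "
from h import *
print(close_job())"
```

```text
the job is handed in; nothing more can be done
None
```

All four flaps are pressed shut: each stayed shut when probed and lay flat in the last picture. The box and the small things beside it had not visibly moved, and I handed the job in at about 34 s of the 54 s limit.

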